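# Nest the domed pail covers for storage

### The arm

A 6-joint arm with a two-finger parallel gripper is mounted at the origin on the work surface. World frame = base frame: x ahead of the robot, y to its left, z up, the work surface at z = 0. Lengths are in m, angles in degrees, forces in N, time in s.
With the tool pointing down it reaches from about 0.4 to 0.825 m from the base axis. Payload 7 kg.
Tool frame: the origin (TCP) lies on the centre line of the jaws, within the pads' length; the fingertips stand 19 mm ahead of it and the grasp point (between the pads) is the TCP (r.tip_extent is the distance from the TCP to the fingertips, in m); z points along the fingers, y is the line along which they close (so a half turn about z gives the same grasp; the last joint's range is limited). The gripper opens to 88 mm and grips with 3 to 60 N. Pads are 19 mm wide; open, the fingers measure 130 mm over their backs; the gripper's body (78 mm by 193 mm) begins 47 mm behind the grasp point.
Start: joints at [-56.316, 20.546, 0.682, 0, -70.136, -16.507], TCP at [0.199, -0.645, 0.246] pointing down, gripper open.
Joint ranges: [-176.03, 176.03], [-82.01, 121.73], [-58.28, 71.71], [-173.87, 95.51], [-174.79, -0.11], [-173.66, 173.66]. Speed limits (degrees/s): [136.94, 136.94, 172.46, 180, 180, 180].

### API

Orientations are given as [roll, pitch, yaw] about the fixed x, y, z axes, in that order (R = Rz(yaw) Ry(pitch) Rx(roll)).
In Python, from plant import r gives the robot as it stands. The module is installed in compiled form; this text tells all that it offers.
- The arm moves only by the tool jog_arm, never from a script. Its argument "deltas" is a list that holds one entry, the list of rows, each a list of 5 numbers: the opening, from -1 (shut) to 1 (fully open), then the shift along the world's x, y, z in cm, then the turn about the world's z in rad. In form: [[[claw, dx, dy, dz, turn], ...]]. A call has 1 to 8 rows; each row shifts and turns the commanded pose from where the row before left it; what a row does not reach is not made up. A row lasts 1/8 s, in which the tool goes at most 62.5 mm and 10.7 degrees, less where a joint would pass 70% of its speed; a pose out of reach is approached as far as the arm can. A call with a gripper value outside its range is refused whole. The fingers move at their own pace and stop on an object; "force" is the grip in N (left out, the last holds). Time passes only in rows, so rows that do not move let the fingers close. It gives the time, the measured TCP pose, the force, the opening and the grip force at its end, in the units of the state.
- r.get_state(): the state, without advancing time (a new reading comes with each control period).
- r.capture(name): name is "side" or "top"; returns the picture (420x560x3 uint8, blue, green, red); there is no depth.
- r.camera_info(name): a dict with "fx", "fy", "cx", "cy" (pixels), "k1" (the pictures are not rectified: a ray, as slopes to the right and down, at radius r is drawn at 1 + k1 r^2 times it, then the intrinsics apply), "view" (4x4, takes a point from world to camera coordinates). Camera axes: x right, y up, looking along -z (the intrinsics and any distortion apply to the point x, -y, -z); pixel columns grow to the right and rows downward; lengths in m; the calibration is good to about 2 mm. A picture is of the moment at which its call begins. camera_info takes no time and is no camera call.
- r.close_job(): hands the job in; it is judged then, once.
The state is a dict: "time_s": time; "joints": joint angles; "qd": joint speeds; "joint_torque": joint torques, N m; "tcp_pos": TCP position; "eef_rot": TCP orientation; "contact_force": force on the tool from outside, world axes, zero at the start; "moment": the same for the moment, N m; "gripper_width": finger opening in m; "gripper_force": force on a finger pad.
Only numpy, scipy, OpenCV 4.12 (cv2) and the standard library are available. Lean on these libraries where they do the work, as an engineer would, in place of code of your own. Each camera call takes 0.05 s, during which the arm holds its last target. There are 200 camera calls.

### The job

Nest the three domed pail covers into one inverted stack, mouths up: the medium one cupped inside the large one and the small one inside the medium one, each roughly centred and standing level with its knob flat on the floor of the cover below. The small cover now sits in the large one and has to come out first, for instance onto the cork mat; leave the large cover standing about where it is on the bench, set each cover down gently rather than dropping it, and leave the other things on the bench undisturbed.

Things in the scene. Friction and masses are not known exactly. Their poses are not given: they have to be found in the camera images.
- cover_large: Large aluminium domed cover, inverted: a bowl, mouth up, black knob (40 mm across, 16 tall) below as foot. Origin: centre of knob's flat face, lowest point; z: axis, knob to mouth. 190 mm across rim, 60 tall, 0.3 kg; shell 4 thick, flat inner floor 62 across, 21 above origin; rolled rim 8 thick radially, parallel to z over its top 14 mm. Loose, level on the bench at one of three places.
- cover_medium: Medium cover, same make, knob, floor height (21 mm above origin), rim thickness, origin and axes as the large. 150 mm across rim, 58 tall, inner floor 58 across, 0.15 to 0.25 kg. Starts on the sloping rest, knob flat on the board, so its mouth (z) leans 20 degrees to the rest's low front. Nested, its rim is 19 mm above the large one's rim. Pinch its rim, one finger inside, one outside.
- cover_small: Small cover, same make, knob, floor height (21 mm above origin), rim thickness, origin and axes as the large. 110 mm across rim, 56 tall, inner floor 54 across, 0.09 to 0.15 kg. Starts inside the large, its rim 17 mm above the large one's rim; nested in the medium, 19 mm above that rim. Pinch its rim, one finger inside, one outside.
- rest: Fixed plywood display rest: a 170 x 170 mm board sloping 20 degrees, low at its front (-x side, roughly facing the robot; 31 mm high there, 89 at the back), an 8 mm high cleat on it below the knob; the medium cover lies on it. Origin on the bench under the board's middle, whose top is 60 mm above the origin; z up.
- mat: Fixed cork mat, 170 x 170 x 3 mm, on the bench and free of things: room to set a cover aside. Origin at the centre of its underside; z up.
- jar_near: bystander: closed honey jar, 64 mm across, 85 mm tall, upright; origin at the centre of its underside
- jar_far: bystander: closed honey jar, 64 mm across, 85 mm tall, upright; origin at the centre of its underside
- hive_tool: bystander: flat steel hive tool lying on the bench, about 235 x 44 mm, long along its x, one bent end 26 mm high; origin at its middle, underside
- bee_brush: bystander: wooden-handled brush lying on the bench, long along its x
- queen_cage: bystander: small wooden queen cage, 90 x 40 x 23 mm, long along its x; origin at the centre of its underside
- tape_roll: bystander: cardboard roll core lying flat, 96 mm across, 45 mm tall; origin at the centre of its underside

How it is judged (in metres and radians):
On the way, in this order (a step that is already met when the one before it is completed fails the run):
1. the small cover has been taken out of the large one (centres more than 130 mm apart) (horizontal distance between cover_small and cover_large above 0.13 m), for 0.1 s.
2. the medium cover sits inverted in the large one, knob on its floor (horizontal distance between cover_medium and cover_large below 0.014 m and z of cover_medium in the frame of cover_large between 0.017 and 0.024 m and angle between the z axis of cover_medium and the z axis of cover_large, either way round below 0.06 rad), for 0.2 s.
At the end, for the whole second after the job is handed in: Large cover level on the bench within 60 mm of its start; medium in it and small in the medium, mouths up, each origin 17 to 24 mm above the one below, centred within 14 mm, parallel within 0.06 rad (upright within 0.09); all at rest (all of step 2 and horizontal distance between cover_small and cover_medium below 0.014 m and z of cover_small in the frame of cover_medium between 0.017 and 0.024 m and angle between the z axis of cover_small and the z axis of cover_medium, either way round below 0.06 rad and height (world z) of cover_large below 0.006 m and angle between cover_large's own z axis and vertical below 0.06 rad and angle between each of cover_medium, cover_small's own z axis and vertical below 0.09 rad and distance of cover_large from where it was at the start of the episode below 0.06 m and linear speed of each of cover_small, cover_medium, cover_large below 0.02 m/s); the robot touches nothing.
It fails at once if the small cover is dropped (it falls free faster than 0.6 m/s, a fall of about 2 cm) (contact force between cover_small and anything else below 0.05 N and linear speed of cover_small above 0.6 m/s).
It fails at once if the medium cover is dropped (it falls free faster than 0.6 m/s, a fall of about 2 cm) (contact force between cover_medium and anything else below 0.05 N and linear speed of cover_medium above 0.6 m/s).
It fails at once if a bystander is pushed more than 30 mm or tipped over (distance of any of jar_near, jar_far, hive_tool, bee_brush, queen_cage, tape_roll from where it was at the start of the episode above 0.03 m or angle between any of jar_near, jar_far, tape_roll's own z axis and vertical above 0.4 rad).
It also fails if it takes over 69 s, if anything falls off the work surface, if the arm or the gripper's body presses on something with over 40 N, if the wrist force passes 120 N, or if a joint passes its speed limit or range.

## Working session

There is one attempt and no reset: what is moved stays moved. The work goes in short steps, Python scripts to look and compute and a tool call to move; the robot and the scene stay as the last step left them, time stands still between calls to the robot, and variables do not carry over. Pictures are saved under pics/ and viewed, at most 10 in all, crops included, and the job is handed in when it is done.

Besides the shell and the picture viewer there is one more tool, called after "Emit:" by a JSON object that holds its "name" and its "arguments", one argument or row to a line. jog_arm: Moves the arm, as the interface text tells. Its arguments: {"type":"object","properties":{"deltas":{"type":"array"},"force":{"type":"number"}},"required":["deltas"]}

```bash
mkdir -p pics; python3 - <<'E'
from plant import r
import cv2
for n in("side","top"):
    cv2.imwrite(f"pics/{n}0.png",r.capture(n)); i=r.camera_info(n); print(n,i)
print(r.get_state())
E
```

```text
side {'fx': 475.27823085286957, 'fy': 475.27823085286957, 'cx': 281.4935940912497, 'cy': 208.7010281066445, 'k1': -0.15470039730881338, 'view': array([[-0.88863831, -0.4583337 , -0.01588022,  0.51432787],
       [ 0.31939919, -0.64337162,  0.69574214, -0.21609871],
       [-0.32909895,  0.61319099,  0.71811607, -1.09652384],
       [ 0.        ,  0.        ,  0.        ,  1.        ]])}
top {'fx': 478.6227762546934, 'fy': 478.6227762546934, 'cx': 284.38103541986897, 'cy': 211.9829494982816, 'k1': -0.15582285452449837, 'view': array([[ 2.09344196e-02, -9.99778857e-01,  1.99695464e-03,
        -4.41118580e-03],
       [ 9.95927651e-01,  2.10288893e-02,  8.76692612e-02,
        -5.75520004e-01],
       [-8.76918675e-02,  1.53517242e-04,  9.96147636e-01,
        -9.90915761e-01],
       [ 0.00000000e+00,  0.00000000e+00,  0.00000000e+00,
         1.00000000e+00]])}
{'time_s': 0.1, 'joints': array([-5.63162086e+01,  2.05865425e+01,  6.39424324e-01, -1.76736269e-02,
       -7.01358478e+01, -1.65067406e+01]), 'qd': array([-0.03289081, -0.11258642,  0.08903947,  0.07401011, -0.01744812,
       -0.02513671]), 'joint_torque': array([-2.97608225e-03, -5.84162736e+01,  2.93748701e+01,  7.01567575e+00,
        1.01236129e-02, -8.56055203e-05]), 'tcp_pos': array([ 0.19919962, -0.64451172,  0.2447285 ]), 'eef_rot': array([ 1.79915732e+02, -7.64455942e-03, -1.62828961e+02]), 'contact_force': array([ 0.03384735,  0.12690365, -0.40817746]), 'moment': array([ 0.02571479, -0.00494002,  0.0070995 ]), 'gripper_force': 0.0, 'gripper_width': 0.08786423781412366}
```

View pics/top0.png

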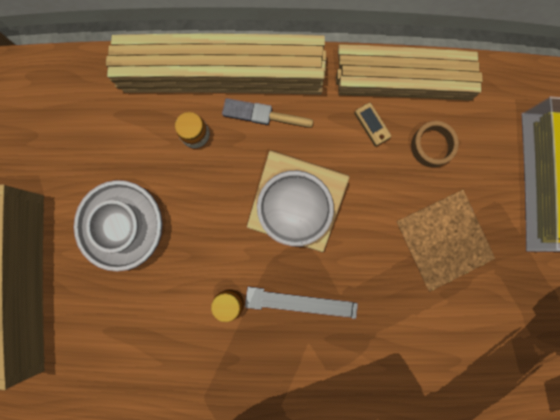

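View pics/side0.png

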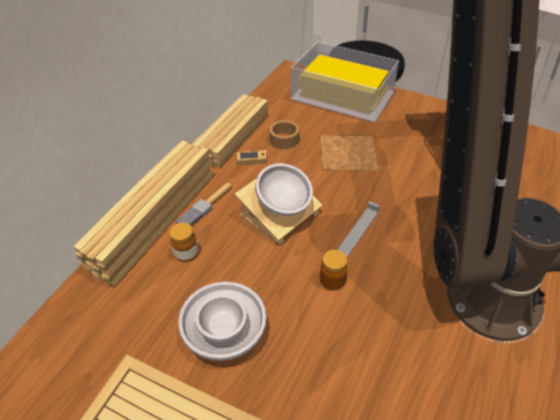

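Top view: large cover centred near (118,226) with the small one at (113,226) in it, medium (296,208) on the rest, mat (447,240), jars (190,125) and (227,307), and a tall frame stack at far left (column < 45). The side view agrees: nested covers at (222,320), medium at (284,190) and mat at (349,153). Next I fit the rims with both cameras.

```bash
cat > h.py <<'E'
import numpy as np, cv2
from scipy.optimize import minimize, least_squares
from plant import r
INF={n:r.camera_info(n) for n in("side","top")}
def proj(n,P):
    i=INF[n]; P=np.atleast_2d(P); c=P@i["view"][:3,:3].T+i["view"][:3,3]
    s=np.c_[c[:,0],-c[:,1]]/-c[:,2:]; s=s*(1+i["k1"]*(s**2).sum(1,keepdims=True))
    return s*[i["fx"],i["fy"]]+[i["cx"],i["cy"]]
def back(n,uv,z):
    f=lambda p: proj(n,[p[0],p[1],z])[0]-uv
    return least_squares(f,[.55,0]).x
T=np.linspace(0,2*np.pi,180,endpoint=False)
def circ(c,R,ax=(0,0,1)):
    ax=np.array(ax)/np.linalg.norm(ax); e=np.cross([0,1,0],ax); e/=np.linalg.norm(e); g=np.cross(ax,e)
    return np.array(c)+R*(np.cos(T)[:,None]*e+np.sin(T)[:,None]*g)
def samp(im,uv):
    uv=uv.astype(np.float32); return cv2.remap(im,uv[None,:,0],uv[None,:,1],cv2.INTER_LINEAR)[0]
def score(ims,c,R,ax=(0,0,1),w=.0045):
    """rim 8 mm wide: brighter than what lies outside and inside"""
    s=0
    for n,im in ims.items():
        f=lambda q:samp(im,proj(n,circ(c,q,ax))).astype(float)
        s+=np.median(np.clip(f(R-.003)-f(R+w),-30,60))+.5*np.mean(np.clip(f(R-.003)-f(R+w),-30,60))
    return s
def fit(ims,x0,z,R,ax=(0,0,1),span=.02):
    best=max(((score(ims,[x,y,z],R,ax),x,y) for x in np.arange(x0[0]-span,x0[0]+span,.002) for y in np.arange(x0[1]-span,x0[1]+span,.002)))
    o=minimize(lambda p:-score(ims,[p[0],p[1],z],R,ax),best[1:],method="Nelder-Mead",options=dict(initial_simplex=np.array(best[1:])+[[0,0],[.002,0],[0,.002]]))
    return o.x,-o.fun
def gray(**k): return {n:cv2.GaussianBlur(cv2.cvtColor(v,cv2.COLOR_BGR2GRAY),(3,3),0) for n,v in k.items()}
E
python3 - <<'E'
from h import *
I={n:cv2.imread(f"pics/{n}0.png") for n in("side","top")}; g=gray(**I)
for nm,uv,z,R in(("L",(118,226),.06,.095),("S",(113,226),.077,.055)):
    x0=back("top",uv,z)
    print(nm,x0,[fit({n:g[n] for n in k},x0,z,R) for k in (("top",),("side",),("top","side"))])
print("mat",back("top",(447,240),.003),back("side",(349,153),.003))
for uv in((270,152),(348,181)): print("back corner",back("top",uv,.089))
for uv in((325,249),(248,232)): print("front corner",back("top",uv,.031))
print("jars",back("top",(190,125),.085),back("top",(227,307),.085),"frames top",back("top",(43,195),.1),back("top",(43,195),0),back("top",(5,188),.1))
# medium: yaw from rest, rim centre free
for yaw in np.radians([-30,-25,-20,-15,-10]):
    ax=[-np.sin(np.radians(20))*np.cos(yaw),-np.sin(np.radians(20))*np.sin(yaw),np.cos(np.radians(20))]
    for zc in(.108,.113,.118,.123,.128):
        x0=back("top",(296,208),zc); p,s=fit(g,x0,zc,.075,ax,.008); print(round(np.degrees(yaw)),zc,p.round(4),round(s,1),end=" | ")
    print()
E
```

```text
L [0.53577981 0.35385145] [(array([0.53754732, 0.35715309]), np.float64(89.97777777777777)), (array([0.53730227, 0.35908729]), np.float64(89.975)), (array([0.53720894, 0.35788938]), np.float64(179.82222222222222))]
S [0.53465912 0.35851211] [(array([0.53493527, 0.36669308]), np.float64(54.580555555555556)), (array([0.55063674, 0.37654463]), np.float64(37.55833333333334)), (array([0.53552585, 0.36360348]), np.float64(80.15555555555555))]
mat [ 0.52307632 -0.35169534] [ 0.51945801 -0.34524692]
back corner [0.69068423 0.03923932]
back corner [ 0.63502618 -0.11873736]
front corner [ 0.49870696 -0.07928989]
front corner [0.5310639  0.08338975]
jars [0.74540698 0.20521936] [0.37903689 0.11731814] frames top [0.59352952 0.50569389] [0.60495874 0.55879428] [0.60708071 0.59548826]
-30 0.108 [ 0.5772 -0.0153] 78.3 | -30 0.113 [ 0.5766 -0.0094] 103.7 | -30 0.118 [ 0.5736 -0.0091] 102.7 | -30 0.123 [ 0.5724 -0.0071] 91.0 | -30 0.128 [ 0.5711 -0.0078] 72.4 | 
-25 0.108 [ 0.5767 -0.0156] 86.6 | -25 0.113 [ 0.5742 -0.0128] 103.3 | -25 0.118 [ 0.5748 -0.0082] 112.7 | -25 0.123 [ 0.5722 -0.0071] 95.7 | -25 0.128 [ 0.5707 -0.0063] 74.9 | 
-20 0.108 [ 0.5769 -0.0156] 94.4 | -20 0.113 [ 0.5746 -0.0118] 109.9 | -20 0.118 [ 0.5737 -0.0075] 118.7 | -20 0.123 [ 0.5736 -0.0066] 102.2 | -20 0.128 [ 0.5708 -0.0061] 77.7 | 
-15 0.108 [ 0.5766 -0.0154] 92.6 | -15 0.113 [ 0.5744 -0.0119] 110.9 | -15 0.118 [ 0.5729 -0.008 ] 122.3 | -15 0.123 [ 0.5736 -0.0075] 110.4 | -15 0.128 [ 0.5719 -0.0049] 80.8 | 
-10 0.108 [ 0.5773 -0.0157] 89.7 | -10 0.113 [ 0.5753 -0.0139] 108.6 | -10 0.118 [ 0.5729 -0.0094] 121.4 | -10 0.123 [ 0.5723 -0.0066] 111.5 | -10 0.128 [ 0.5699 -0.002 ] 86.1 |
```

```bash
python3 - <<'E'
from h import *
I={n:cv2.imread(f"pics/{n}0.png") for n in("side","top")}; g=gray(**I)
y=np.radians(-16); ax=[-.342*np.cos(y),-.342*np.sin(y),.94]
S=[fit({n:g[n] for n in k},[.536,.361],.077,.055,span=.010) for k in(("top",),("side",),("top","side"))]; print(S)
M=max(((fit(g,[.573,-.008],z,.075,ax,.006)+(z,)) for z in(.115,.117,.119)),key=lambda t:t[1]); print(M)
outs=[]
def draw(n,box,k):
    x0,y0,x1,y1=box; c=cv2.resize(I[n][y0:y1,x0:x1],None,fx=k,fy=k,interpolation=cv2.INTER_CUBIC)
    for P,col in((circ([.5372,.3579,.06],.095),(0,255,0)),(circ([*S[2][0],.077],.055),(0,0,255)),(circ([*S[2][0],.077],.047),(0,0,255)),(circ([*M[0],M[2]],.075,ax),(255,0,0)),(circ([*M[0],M[2]],.067,ax),(255,0,0))):
        for u in proj(n,P): cv2.circle(c,tuple(np.int32(np.round((u+.5-[x0,y0])*k-.5))),0,col,-1)
    return cv2.resize(c,(400,300))
o=np.vstack([np.hstack([draw("top",(60,165,180,285-30),4),draw("side",(165,270,285,360),4)]),np.hstack([draw("top",(236,160,356,250),4),draw("side",(225,145,345,235),4)])])
cv2.imwrite("pics/ov.png",o)
E
```

```text
[(array([0.53619876, 0.36520761]), np.float64(55.275)), (array([0.53921909, 0.36014954]), np.float64(34.81388888888889)), (array([0.53509836, 0.36397366]), np.float64(79.6888888888889))]
(array([ 0.57369003, -0.00838966]), np.float64(122.33611111111112), 0.117)
```

View pics/ov.png

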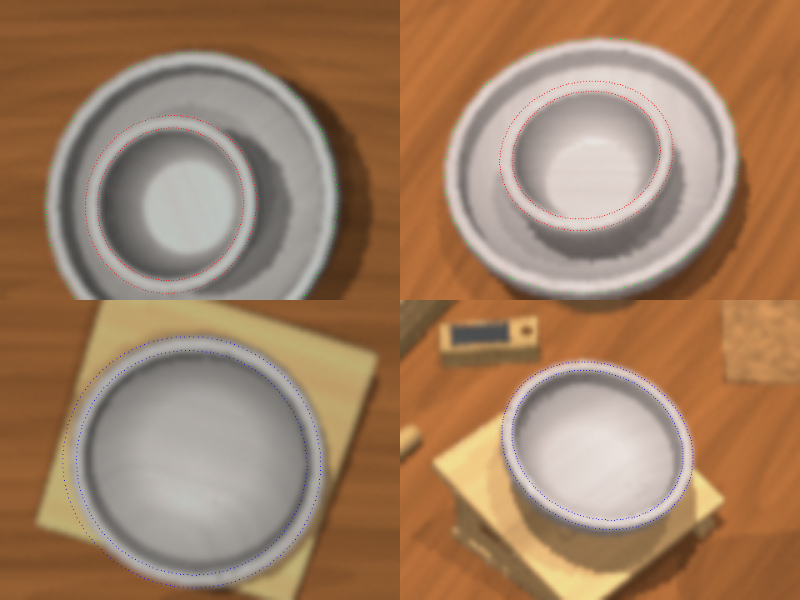

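Red fits sit on the small rim in both views. The blue medium fit matches the side view, but in the top view it lies about 13 crop-px too far left. I'll refit its pose freely from saturation edges, since metal against wood is a strong contrast.

```bash
cat >> h.py <<'E'
def outer(img,c,rmin,rmax):
    """outer edge of grey metal against coloured wood: sat. rises outward"""
    s=cv2.GaussianBlur(cv2.cvtColor(img,cv2.COLOR_BGR2HSV)[...,1],(3,3),0).astype(np.float32)
    q=np.arange(rmin,rmax,.25); out=[]
    for t in np.linspace(0,2*np.pi,120,endpoint=False):
        uv=np.c_[c[0]+q*np.cos(t),c[1]+q*np.sin(t)]; v=samp(s,uv); k=np.argmax(v>70)
        if v[k]>70 and k>0: out.append(uv[k])
    return np.array(out)
def rimfit(E,p0,R,tilt=None):
    """E: {cam:points}; p=(x,y,z,nx,ny)"""
    def res(p):
        ax=[p[3],p[4],np.sqrt(max(1e-6,1-p[3]**2-p[4]**2))]; o=[]
        for n,uv in E.items():
            c=proj(n,circ(p[:3],R,ax)); d=np.linalg.norm(uv[:,None]-c[None],axis=2); k=d.argmin(1)
            t=np.roll(c,-1,0)-np.roll(c,1,0); nn=np.c_[t[:,1],-t[:,0]]; nn/=np.linalg.norm(nn,axis=1,keepdims=True)
            o.append(((uv-c[k])*nn[k]).sum(1))
        o=np.concatenate(o)
        return o if tilt is None else np.r_[o,50*(np.hypot(p[3],p[4])-np.sin(tilt))*np.sqrt(len(o))]
    return least_squares(res,p0,loss="soft_l1",f_scale=.5)
E
python3 - <<'E'
from h import *
I={n:cv2.imread(f"pics/{n}0.png") for n in("side","top")}
E={"top":outer(I["top"],(296,208),28,50),"side":outer(I["side"],(284,191),18,40)}
for n in E: print(n,len(E[n]),cv2.fitEllipse(E[n].astype(np.float32)))
for k in(("top","side"),("top",),("side",)):
  for tl in(None,np.radians(20)):
    o=rimfit({n:E[n] for n in k},[.573,-.008,.117,-.33,.09],.075,tl); p=o.x
    print(k,p.round(4),"yaw",np.degrees(np.arctan2(-p[4],-p[3])).round(1),"tilt",np.degrees(np.arcsin(np.hypot(p[3],p[4]))).round(1),"rms",np.sqrt((o.fun**2).mean()).round(2),"med",np.median(abs(o.fun)).round(2))
E={"top":outer(I["top"],(118,226),36,56),"side":outer(I["side"],(222,320),30,60)}
o=rimfit(E,[.537,.358,.06,0,0],.095); print("L",o.x.round(4),np.median(abs(o.fun)))
E
```

```text
top 120 ((294.88861083984375, 207.78219604492188), (75.74991607666016, 77.8283462524414), 111.56126403808594)
side 120 ((283.479736328125, 189.19320678710938), (50.51039505004883, 58.707035064697266), 114.32897186279297)
('top', 'side') [ 0.5756 -0.0114  0.1103 -0.2955  0.1613] yaw -28.6 tilt 19.7 rms 0.47 med 0.37
('top', 'side') [ 0.5756 -0.0114  0.1103 -0.3012  0.1619] yaw -28.3 tilt 20.0 rms 0.47 med 0.37
('top',) [ 0.5744 -0.0118  0.1199 -0.3074  0.1003] yaw -18.1 tilt 18.9 rms 0.17 med 0.1
('top',) [ 0.5741 -0.0117  0.122  -0.3252  0.1056] yaw -18.0 tilt 20.0 rms 0.18 med 0.13
('side',) [ 0.576  -0.0113  0.1099 -0.3357  0.1691] yaw -26.7 tilt 22.1 rms 0.13 med 0.09
('side',) [ 0.5735 -0.0065  0.1151 -0.3053  0.1552] yaw -26.9 tilt 20.0 rms 0.25 med 0.18
L [ 0.5371  0.3584  0.0556 -0.0479  0.0044] 0.3154482104268741
```

Medium rim centre is about (0.575, -0.011, 0.115) with rest yaw about -20°, the large is at (0.537, 0.358) and the small at (0.5355, 0.364). All of these agree with the stated heights and sizes. I'll pinch the small cover on its -y side, moving over now.

Emit:
{"name": "jog_arm", "arguments": {
  "deltas": [
    [[-0.2, 4, 4, 0, -0.0375], [-0.2, 4, 4, 0, -0.0375], [-0.2, 4, 4, 0, -0.0375], [-0.2, 4, 4, 0, -0.0375], [-0.2, 4, 4, 0, -0.0375], [-0.2, 4, 4, 0, -0.0375], [-0.2, 4, 4, 0, -0.0375], [-0.2, 4, 4, 0, -0.0375]]
  ],
  "force": 30
}}

```text
time_s: 1.1
tcp_pos: [0.5203, -0.3233, 0.2454]
eef_rot: [180.0, -0.0, 179.9]
contact_force: [0.0, 0.5, 0.7]
gripper_width: 0.0353
gripper_force: 0.0
```

Emit:
{"name": "jog_arm", "arguments": {
  "deltas": [
    [[-0.2, 1, 5.5, 0, 0], [-0.2, 1, 5.5, 0, 0], [-0.2, 0, 5.5, 0, 0], [-0.2, 0, 5.5, 0, 0], [-0.2, 0, 5.5, 0, 0], [-0.2, 0, 5.5, 0, 0], [-0.2, 0, 5.5, 0, 0], [-0.2, 0, 5.5, 0, 0]]
  ]
}}

```text
time_s: 2.1
tcp_pos: [0.5388, 0.1169, 0.2455]
eef_rot: [-180.0, -0.0, 180.0]
contact_force: [1.1, 0.1, -0.2]
gripper_width: 0.0355
gripper_force: 0.0
```

Emit:
{"name": "jog_arm", "arguments": {
  "deltas": [
    [[-0.2, -0.3, 5, 0, 0], [-0.2, 0, 5, -1, 0], [-0.2, 0, 5, -3, 0], [-0.2, 0, 4, -4, 0], [-0.2, 0, 0.5, -4, 0], [-0.2, 0, 0, 0, 0]]
  ]
}}

```text
time_s: 2.85
tcp_pos: [0.5343, 0.309, 0.122]
eef_rot: [-179.7, -0.3, -180.0]
contact_force: [-0.4, -0.5, 0.2]
gripper_width: 0.0349
gripper_force: 0.0
```

```bash
python3 - <<'E'
from h import *
I={n:r.capture(n) for n in("side","top")}
for n in I: cv2.imwrite(f"pics/{n}1.png",I[n])
p=r.get_state()["tcp_pos"]; print(p)
def crop(n,x0,y0):
    c=cv2.resize(I[n][y0:y0+110,x0:x0+130],(400,338),interpolation=cv2.INTER_CUBIC); k=400/130
    for P,col in((circ([.5355,.364,.077],.055),(0,0,255)),(circ([.5355,.364,.077],.047),(0,0,255)),([[*p]],(255,0,0)),([[p[0],p[1],.077]],(0,255,0))):
        for u in proj(n,P): cv2.circle(c,tuple(np.int32(np.round((u-[x0,y0])*k))),0 if len(P)>1 else 3,col,-1)
    return c
cv2.imwrite("pics/c1.png",np.hstack([crop("top",60,170),crop("side",160,250)]))
E
```

```text
[0.53668244 0.30995681 0.12634403]
```

View pics/c1.png

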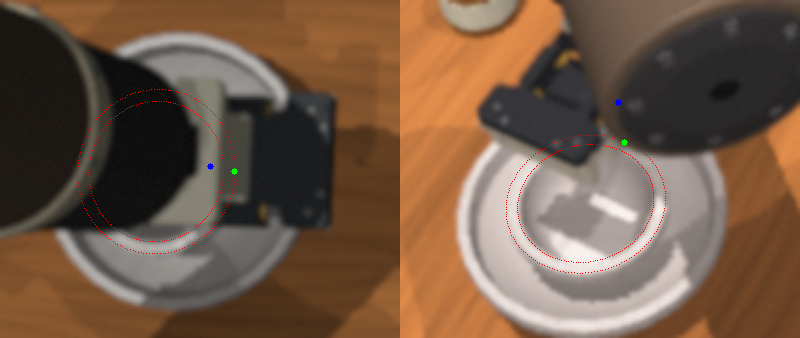

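The crop shows the green marker (the TCP projected to rim height) on the right, -y, edge of the small rim at about (234,171) left panel, with the fingers straddling it as planned. Descending and closing.

Emit:
{"name": "jog_arm", "arguments": {
  "deltas": [
    [[-0.2, 0, 0.3, -2, 0], [-0.2, 0, 0, -1.4, 0], [-0.2, 0, 0, -1, 0], [-0.2, 0, 0, 0, 0], [-0.85, 0, 0, 0, 0], [-1, 0, 0, 0, 0], [-1, 0, 0, 0, 0], [-1, 0, 0, 0, 0]]
  ],
  "force": 35
}}

```text
time_s: 3.95
tcp_pos: [0.5369, 0.3136, 0.0822]
eef_rot: [179.9, 0.1, -180.0]
contact_force: [1.3, 0.5, 1.7]
gripper_width: 0.0102
gripper_force: 32.5
```

Emit:
{"name": "jog_arm", "arguments": {
  "deltas": [
    [[-1, 0, 0, 0, 0], [-1, 0, 0, 0, 0], [-1, 0, 0, 0.5, 0], [-1, 0, 0, 0.5, 0], [-1, 0, 0, 1, 0], [-1, 0, 0, 1, 0]]
  ]
}}

```text
time_s: 4.7
tcp_pos: [0.5363, 0.3131, 0.1123]
eef_rot: [-180.0, -0.0, 180.0]
contact_force: [-0.2, 1.1, -1.2]
gripper_width: 0.0101
gripper_force: 32.5
```

Emit:
{"name": "jog_arm", "arguments": {
  "deltas": [
    [[-1, 0, 0, 2.5, 0], [-1, 0, 0, 4, 0], [-1, 0, -1, 4, 0], [-1, 0, -3, 3.5, 0], [-1, 0, -5, 1, 0], [-1, 0, -5, 0, 0], [-1, 0, -5, 0, 0], [-1, 0, -5, 0, 0]]
  ]
}}

```text
time_s: 5.7
tcp_pos: [0.5359, 0.0716, 0.2625]
eef_rot: [180.0, 0.1, -180.0]
contact_force: [1.5, -0.3, -1.3]
gripper_width: 0.0099
gripper_force: 32.6
```

Emit:
{"name": "jog_arm", "arguments": {
  "deltas": [
    [[-1, 0, -5, 0, 0], [-1, 0, -5, 0, 0], [-1, 0, -5, 0, 0], [-1, 0, -5, 0, 0], [-1, 0, -5, 0, 0], [-1, 0, -5, 0, 0], [-1, -0.5, -5, 0, 0], [-1, -0.5, -5, 0, 0]]
  ]
}}

```text
time_s: 6.7
tcp_pos: [0.5259, -0.3285, 0.2623]
eef_rot: [-180.0, 0.0, 180.0]
contact_force: [1.0, 0.4, -1.3]
gripper_width: 0.0097
gripper_force: 32.6
```

Emit:
{"name": "jog_arm", "arguments": {
  "deltas": [
    [[-1, -0.5, -4, -2, 0], [-1, 0, -3, -4, 0], [-1, 0, 0, -5, 0], [-1, 0, 0, -4, 0], [-1, 0, 0, -1.5, 0], [-1, 0, 0, 0, 0]]
  ]
}}

```text
time_s: 7.45
tcp_pos: [0.5213, -0.3969, 0.0966]
eef_rot: [180.0, -0.1, -180.0]
contact_force: [0.8, -0.5, -0.9]
gripper_width: 0.01
gripper_force: 33.2
```

```bash
python3 - <<'E'
from h import *
I={n:r.capture(n) for n in("side","top")}; s=r.get_state(); p=s["tcp_pos"]; print(p,s["contact_force"],s["gripper_width"])
c=[p[0],p[1]+.051,p[2]-.005]; o=[]
for n in I:
    cv2.imwrite(f"pics/{n}2.png",I[n]); u=proj(n,c)[0].astype(int); x0,y0=u[0]-65,u[1]-55
    q=cv2.resize(I[n][y0:y0+110,x0:x0+130],(400,338),interpolation=cv2.INTER_CUBIC); k=400/130
    for v in proj(n,circ(c,.055)): cv2.circle(q,tuple(np.int32(np.round((v-[x0,y0])*k))),0,(0,0,255),-1)
    o.append(q)
cv2.imwrite("pics/c2.png",np.hstack(o))
E
```

```text
[ 0.52253197 -0.39735498  0.09859704] [ 0.36539158 -1.03340267 -0.3740557 ] 0.00984150925027763
```

View pics/c2.png

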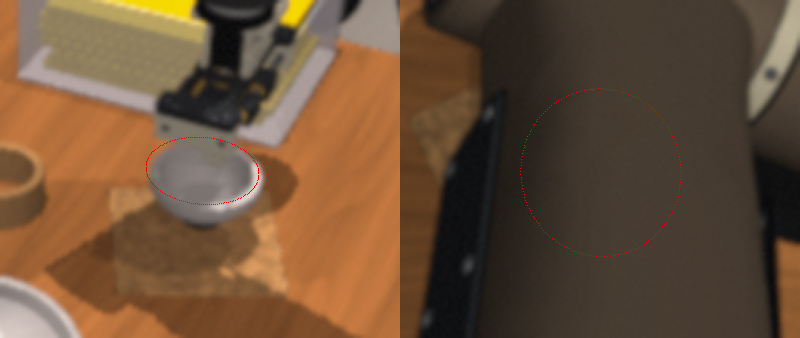

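The cover hangs level over the mat: rim near (203,170) in the side crop, knob clear above the mat at (200,222). Lowering.

Emit:
{"name": "jog_arm", "arguments": {
  "deltas": [
    [[-1, 0, 0, -1.5, 0], [-1, 0, 0, -1, 0], [-1, 0, 0, -0.5, 0], [-1, 0, 0, -0.3, 0], [-1, 0, 0, -0.1, 0], [-1, 0, 0, 0, 0]]
  ]
}}

```text
time_s: 8.3
tcp_pos: [0.5218, -0.3977, 0.064]
eef_rot: [-179.9, 0.1, -180.0]
contact_force: [-2.8, -1.7, 7.3]
gripper_width: 0.0097
gripper_force: 34.8
```

```bash
python3 -c "
from plant import r
s=r.get_state();print(s['tcp_pos'],s['contact_force'],s['moment'])"
```

```text
[ 0.5217587  -0.39769765  0.06398737] [-2.75284002 -1.66784904  7.31737538] [-0.22763285  0.87351841  0.06631723]
```

Emit:
{"name": "jog_arm", "arguments": {
  "deltas": [
    [[-1, 0, 0, 0, 0], [-1, 0, 0, 0, 0], [-0.6, 0, 0, 0, 0], [-0.2, 0, 0, 0, 0], [-0.2, 0, 0, 0, 0], [-0.2, 0, 0, 2, 0], [-0.2, 0, 0, 4, 0], [-0.2, 0, 0, 6, 0]]
  ],
  "force": 5
}}

```text
time_s: 9.3
tcp_pos: [0.5202, -0.3961, 0.1816]
eef_rot: [179.9, -0.2, 180.0]
contact_force: [0.6, -1.6, 1.0]
gripper_width: 0.0348
gripper_force: 0.0
```

Emit:
{"name": "jog_arm", "arguments": {
  "deltas": [
    [[-0.2, 0.3, 6, 4, -0.04], [-0.2, 0.3, 6, 1.5, -0.04], [-0.2, 0.3, 6, 0, -0.04], [-0.2, 0.3, 6, 0, -0.04], [-0.2, 0.3, 6, 0, -0.04], [-0.2, 0.5, 2, 0, -0.05], [-0.2, 0.9, 0, 0, -0.05], [-0.2, 0, 0, -1.5, -0.05]]
  ]
}}

```text
time_s: 10.3
tcp_pos: [0.551, -0.084, 0.2179]
eef_rot: [179.9, 0.1, 159.9]
contact_force: [-0.0, -0.5, -0.6]
gripper_width: 0.035
gripper_force: 0.0
```

Emit:
{"name": "jog_arm", "arguments": {
  "deltas": [
    [[-0.2, 0, 0, -3.5, 0], [-0.2, 0, 0, -2.5, 0], [-0.2, 0, 0, 0, 0]]
  ],
  "force": 40
}}

```text
time_s: 10.68
tcp_pos: [0.5485, -0.085, 0.1554]
eef_rot: [-179.9, -0.2, 159.9]
contact_force: [0.5, -0.7, 1.2]
gripper_width: 0.0351
gripper_force: 0.0
```

```bash
python3 - <<'E'
from h import *
I={n:r.capture(n) for n in("side","top")}; s=r.get_state(); p=s["tcp_pos"]; print(p,s["contact_force"],s["gripper_width"])
o=[]
for n in I:
    cv2.imwrite(f"pics/{n}3.png",I[n]); x0,y0=(220,135) if n=="side" else (230,155)
    q=cv2.resize(I[n][y0:y0+110,x0:x0+130],(400,338),interpolation=cv2.INTER_CUBIC); k=400/130
    for P,col in((circ([.575,-.011,.1145],.075,[-.321,.117,.94]),(0,0,255)),(circ([.575,-.011,.1145],.067,[-.321,.117,.94]),(0,0,255)),([[p[0],p[1],p[2]-.019]],(255,0,0)),([[p[0],p[1],.115]],(0,255,0))):
        for v in proj(n,P): cv2.circle(q,tuple(np.int32(np.round((v-[x0,y0])*k))),0 if len(P)>1 else 3,col,-1)
    o.append(q)
cv2.imwrite("pics/c3.png",np.hstack(o))
t=I["top"]; sm=cv2.GaussianBlur(cv2.cvtColor(t,cv2.COLOR_BGR2GRAY),(3,3),0)
g=gray(**I); print("small",fit(g,[.521,-.346],.059,.055,span=.012))
E
```

```text
[ 0.55031612 -0.08491333  0.15786036] [0.07695669 0.80951656 0.39418569] 0.035413032508029664
small (array([ 0.51976758, -0.34857715]), np.float64(152.82222222222222))
```

View pics/c3.png

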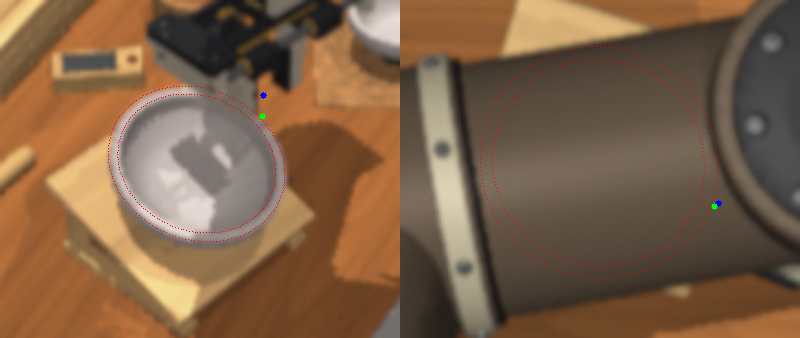

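The side view confirms the medium fit. The green marker at (262,117) sits on or slightly outside the rim, because the TCP is at y = -0.085 instead of -0.078. Correcting by +0.7 cm, then descending and gripping. The small cover stands on the mat at (0.520, -0.349).

Emit:
{"name": "jog_arm", "arguments": {
  "deltas": [
    [[-0.2, 0, 0.7, -1, 0], [-0.2, 0, 0, -1.5, 0], [-0.2, 0, 0, -1, 0], [-0.2, 0, 0, 0, 0], [-0.85, 0, 0, 0, 0], [-1, 0, 0, 0, 0], [-1, 0, 0, 0, 0], [-1, 0, 0, 0, 0]]
  ],
  "force": 40
}}

```text
time_s: 11.78
tcp_pos: [0.5496, -0.0779, 0.1223]
eef_rot: [-180.0, -0.0, 159.9]
contact_force: [-1.4, 0.1, 1.2]
gripper_width: 0.0094
gripper_force: 38.0
```

Emit:
{"name": "jog_arm", "arguments": {
  "deltas": [
    [[-1, 0, 0, 0, 0], [-1, 0, 0, 0.4, 0], [-1, 0, 0, 0.4, 0], [-1, 0, 0, 0.8, 0], [-1, 0, 0, 1, 0], [-1, 0, 0, 1.5, 0], [-1, 0, 0, 2, 0], [-1, 0, 0, 2, 0]]
  ]
}}

```text
time_s: 12.78
tcp_pos: [0.55, -0.078, 0.2048]
eef_rot: [180.0, 0.0, 159.9]
contact_force: [-0.1, 0.4, -2.7]
gripper_width: 0.0087
gripper_force: 38.5
```

```bash
python3 - <<'E'
from h import *
I={n:r.capture(n) for n in("side","top")}; s=r.get_state(); p=s["tcp_pos"]; print(p,s["contact_force"],s["moment"],s["gripper_width"])
for n in I: cv2.imwrite(f"pics/{n}4.png",I[n])
x0,y0=200,90
cv2.imwrite("pics/c4.png",cv2.resize(I["side"][y0:y0+150,x0:x0+200],(800,600),interpolation=cv2.INTER_CUBIC))
E
```

```text
[ 0.55145845 -0.07790076  0.20638938] [ 0.41116807 -0.01777507 -2.87005317] [-0.17466783 -0.03106595 -0.07482366] 0.008511759401471775
```

View pics/c4.png

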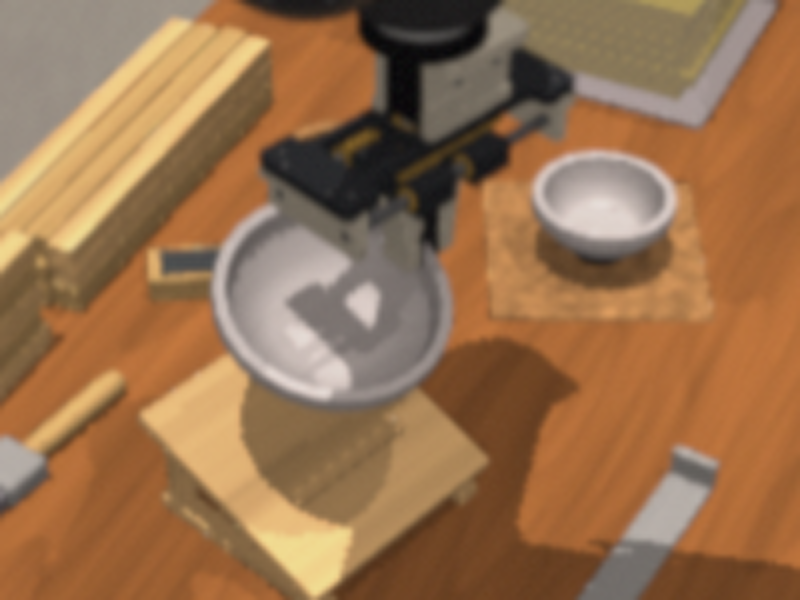

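The medium hangs securely in the side crop (rim around (330,300)), still leaning about 20°. I'll level it on free bench between the rest and the large cover, rolling it over its knob edge with a light grip, before nesting it.

Emit:
{"name": "jog_arm", "arguments": {
  "deltas": [
    [[-1, 0.1, 1, 0, 0], [-1, 0.3, 3, 0, 0], [-1, 0.5, 4, 0, 0], [-1, 0.5, 4.5, 0, 0], [-1, 0.5, 4.3, 0, 0], [-1, 0.5, 3.5, -2, 0], [-1, 0.2, 1.5, -3, 0], [-1, 0, 0, -3.5, 0]]
  ]
}}

```text
time_s: 13.88
tcp_pos: [0.5756, 0.142, 0.1166]
eef_rot: [-180.0, -0.0, 160.0]
contact_force: [0.8, 0.0, -2.0]
gripper_width: 0.0086
gripper_force: 38.5
```

Emit:
{"name": "jog_arm", "arguments": {
  "deltas": [
    [[-1, 0, 0, -2.5, 0], [-1, 0, 0, -1.5, 0], [-1, 0, 0, -0.6, 0], [-1, 0, 0, -0.3, 0], [-1, 0, 0, 0, 0]]
  ]
}}

```text
time_s: 14.5
tcp_pos: [0.5763, 0.1399, 0.0703]
eef_rot: [180.0, 0.0, 159.9]
contact_force: [-2.3, -2.8, 4.4]
gripper_width: 0.0089
gripper_force: 39.4
```

Contact at z of about 0.070, as computed. Now the roll to level with a lighter grip.

Emit:
{"name": "jog_arm", "arguments": {
  "deltas": [
    [[-1, 0, 0, 0, 0], [-1, 0, 0, -0.1, 0], [-1, 0.5, -0.2, 0, 0], [-1, 0.5, -0.2, -0.05, 0], [-1, 0.4, -0.1, -0.1, 0], [-1, 0.4, -0.1, -0.15, 0], [-1, 0.1, -0.1, 0, 0], [-1, 0, 0, 0, 0]]
  ],
  "force": 10
}}

```text
time_s: 15.5
tcp_pos: [0.5948, 0.1329, 0.065]
eef_rot: [-180.0, -0.0, 159.9]
contact_force: [-4.9, -2.4, 5.4]
gripper_width: 0.0099
gripper_force: 10.5
```

Emit:
{"name": "jog_arm", "arguments": {
  "deltas": [
    [[-1, 0, 0, 0, 0], [-1, 0, 0, 0, 0], [-0.7, 0, 0, 0, 0], [-0.4, 0, 0, 0, 0], [-0.4, 0, 0, 0, 0], [-0.4, 0, 0, 0, 0]]
  ],
  "force": 3
}}

```text
time_s: 16.25
tcp_pos: [0.595, 0.1332, 0.0651]
eef_rot: [180.0, 0.0, 159.9]
contact_force: [-0.5, -0.3, -0.3]
gripper_width: 0.0259
gripper_force: 0.0
```

```bash
python3 - <<'E'
from h import *
I={n:r.capture(n) for n in("side","top")}; s=r.get_state(); p=s["tcp_pos"]; print(p,s["contact_force"],s["gripper_width"])
for n in I: cv2.imwrite(f"pics/{n}5.png",I[n])
g=gray(**I); c0=p[:2]+.071*np.array([.342,.94]); print("expected",c0,"fit side",fit({"side":g["side"]},c0,.058,.075,span=.016))
c,_=fit({"side":g["side"]},c0,.058,.075,span=.016)
x0,y0=170,180; q=cv2.resize(I["side"][y0:y0+150,x0:x0+200],(800,600),interpolation=cv2.INTER_CUBIC)
for v in proj("side",circ([*c,.058],.075)): cv2.circle(q,tuple(np.int32(np.round((v-[x0,y0])*4))),1,(0,0,255),-1)
cv2.imwrite("pics/c5.png",q)
E
```

```text
[0.59494947 0.13314904 0.0651633 ] [ 0.36795844 -0.3219138   0.22837015] 0.026010684764385054
expected [0.61923147 0.19988904] fit side (array([0.6224951 , 0.19745847]), np.float64(82.29444444444445))
```

View pics/c5.png

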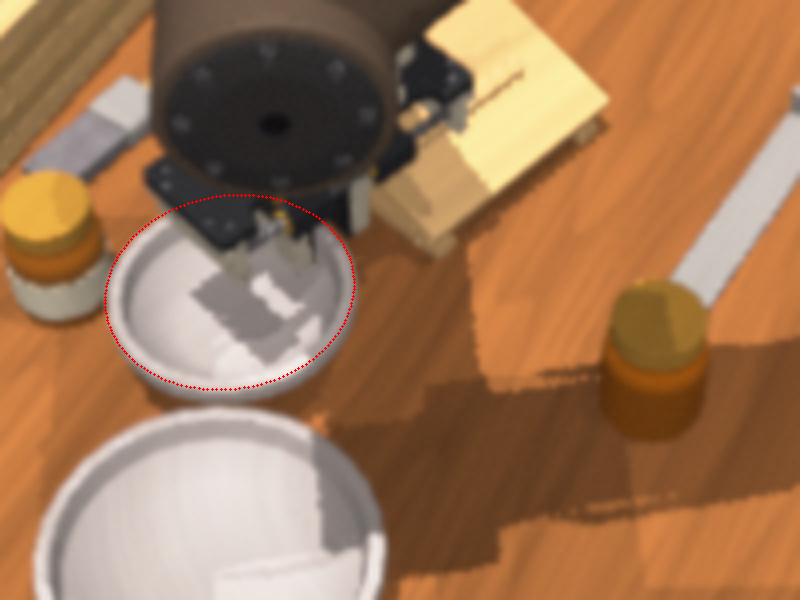

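The medium now stands level on the bench: its rim is near (230,295) in the crop, 26 mm jaws around it, clear of everything. A quick edge-only refit of both rims follows, so the offset used for nesting is accurate.

```bash
python3 - <<'E'
from h import *
im=cv2.imread("pics/side5.png"); im0=cv2.imread("pics/side0.png")
def lvl(img,c,R,z,rm,a0,a1,u0):
    E=outer(img,u0,*rm); a=np.degrees(np.arctan2(E[:,1]-u0[1],E[:,0]-u0[0]))%360; E=E[(a>a0)&(a<a1)]
    f=lambda p:[np.min(np.linalg.norm(proj("side",circ([p[0],p[1],z],R)).astype(float)-e,axis=1))*(1) for e in E]
    o=minimize(lambda p:np.sum(np.minimum(np.array(f(p)),3)**1.5),c,method="Nelder-Mead",options=dict(initial_simplex=np.array(c)+[[0,0],[.004,0],[0,.004]]))
    return o.x,len(E),np.mean(f(o.x))
print("M now",lvl(im,[.62,.2],.075,.055,(20,45),0,180,(228,252)))
print("L t0 all",lvl(im0,[.537,.358],.095,.06,(30,60),0,180,(222,320)))
print("L now",lvl(im,[.537,.358],.095,.06,(30,60),0,180,(222,320)))
E
```

```text
M now (array([0.61916318, 0.20168232]), 50, np.float64(0.4757204309052139))
L t0 all (array([0.53374575, 0.36154179]), 59, np.float64(0.5426414862205773))
L now (array([0.53371297, 0.36157219]), 59, np.float64(0.5306305071051236))
```

Emit:
{"name": "jog_arm", "arguments": {
  "deltas": [
    [[-1, 0, 0, 0, 0], [-1, 0, 0, 0, 0], [-1, 0, 0, 0, 0], [-1, 0, 0, 0, 0], [-1, 0, 0, 0.5, 0], [-1, 0, 0, 1.5, 0], [-1, 0, 0, 3, 0], [-1, 0, 0, 4, 0]]
  ],
  "force": 40
}}

```text
time_s: 17.35
tcp_pos: [0.5944, 0.1327, 0.1561]
eef_rot: [-179.9, -0.1, 159.9]
contact_force: [0.7, 1.2, -2.5]
gripper_width: 0.0088
gripper_force: 38.4
```

Emit:
{"name": "jog_arm", "arguments": {
  "deltas": [
    [[-1, -0.5, 1, 1, 0], [-1, -2, 4, 0, 0], [-1, -2.5, 4.5, 0, 0], [-1, -2.5, 4.5, 0, 0], [-1, -1, 2, 0, 0], [-1, 0, 0, -1.5, 0], [-1, 0, 0, -2, 0], [-1, 0, 0, 0, 0]]
  ]
}}

```text
time_s: 18.35
tcp_pos: [0.5088, 0.2914, 0.128]
eef_rot: [-179.8, -0.1, 159.9]
contact_force: [-0.0, -0.4, -1.7]
gripper_width: 0.0091
gripper_force: 38.9
```

```bash
python3 - <<'E'
from h import *
I={n:r.capture(n) for n in("side","top")}; s=r.get_state(); p=s["tcp_pos"]; print(p,s["contact_force"],s["gripper_width"])
for n in I: cv2.imwrite(f"pics/{n}6.png",I[n])
q=[cv2.resize(I[n][y0:y0+120,x0:x0+160],(400,300),interpolation=cv2.INTER_CUBIC) for n,x0,y0 in(("side",140,230),("top",40,150))]
c=p[:2]+.071*np.array([.342,.94]); zr=p[2]-.007; print(c)
for a,(n,x0,y0) in zip(q,(("side",140,230),("top",40,150))):
    for P,col in((circ([*c,zr],.075),(0,0,255)),(circ([.537,.358,.06],.095),(0,255,0))):
        for v in proj(n,P): cv2.circle(a,tuple(np.int32(np.round((v-[x0,y0])*2.5))),0,col,-1)
cv2.imwrite("pics/c6.png",np.hstack(q))
E
```

```text
[0.51009731 0.29242395 0.13007591] [ 1.01765618 -0.38364215 -1.87495716] 0.008917167117941941
[0.53437931 0.35916395]
```

View pics/c6.png

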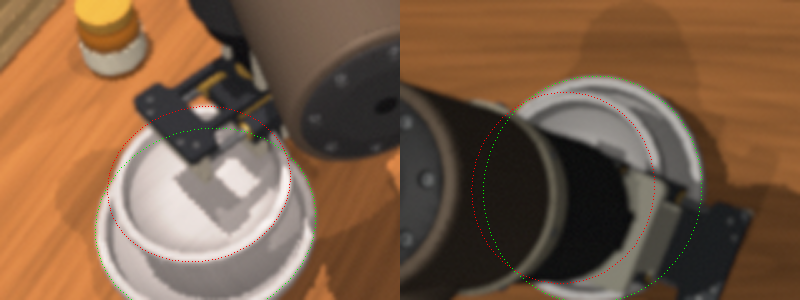

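The side panel shows the medium level at (200,180), matching the predicted red rim and centred over the green large rim. Lowering gently to z of about 0.086.

Emit:
{"name": "jog_arm", "arguments": {
  "deltas": [
    [[-1, 0.1, 0, -1.5, 0], [-1, 0, 0, -1.3, 0], [-1, 0, 0, -0.8, 0], [-1, 0, 0, -0.4, 0], [-1, 0, 0, -0.2, 0], [-1, 0, 0, -0.2, 0], [-1, 0, 0, 0, 0]]
  ]
}}

```text
time_s: 19.32
tcp_pos: [0.511, 0.2927, 0.087]
eef_rot: [-180.0, 0.0, 159.9]
contact_force: [-2.8, -3.9, 6.2]
gripper_width: 0.0095
gripper_force: 41.0
```

Emit:
{"name": "jog_arm", "arguments": {
  "deltas": [
    [[-1, 0, 0, 0, 0], [-1, 0, 0, 0, 0], [-0.7, 0, 0, 0, 0], [-0.3, 0, 0, 0, 0], [-0.3, 0, 0, 0, 0], [-0.3, 0, 0, 2, 0], [-0.3, 0, 0, 4, 0], [-0.3, 0, 0, 5, 0]]
  ],
  "force": 4
}}

```text
time_s: 20.32
tcp_pos: [0.5105, 0.2928, 0.1965]
eef_rot: [-179.9, -0.1, 159.9]
contact_force: [1.0, 0.8, 0.6]
gripper_width: 0.0304
gripper_force: 0.0
```

Emit:
{"name": "jog_arm", "arguments": {
  "deltas": [
    [[-0.2, 0, -4, 5, 0.05], [-0.2, 0, -6, 1, 0.05], [-0.2, 0, -6, 0, 0.05], [-0.2, 0, -6, 0, 0.05], [-0.2, 0, -6, 0, 0.05], [-0.2, 0, -6, 0, 0.05], [-0.2, 0, -6, 0, 0.05], [-0.2, 0, -6, 0, 0]]
  ]
}}

```text
time_s: 21.32
tcp_pos: [0.5108, -0.1678, 0.2553]
eef_rot: [180.0, 0.1, -180.0]
contact_force: [1.7, 0.4, 0.5]
gripper_width: 0.0351
gripper_force: 0.0
```

```bash
python3 - <<'E'
from h import *
I={n:r.capture(n) for n in("side","top")}; s=r.get_state(); print(s["tcp_pos"],s["eef_rot"])
for n in I: cv2.imwrite(f"pics/{n}7.png",I[n])
g=gray(**I)
for k in(("top","side"),("top",),("side",)):
    h={n:g[n] for n in k}; print(k,"L",fit(h,[.537,.358],.06,.095,span=.012),"M",fit(h,[.536,.360],.079,.075,span=.012))
E={"top":outer(I["top"],(118,226),36,56),"side":outer(I["side"],(222,320),30,60)}
print("S",fit({"side":g["side"]},[.521,-.346],.059,.055,span=.01))
E
```

```text
[ 0.51023571 -0.17054318  0.25475734] [-1.79961554e+02 -3.27035037e-02  1.79697666e+02]
('top', 'side') L (array([0.53715405, 0.35863232]), np.float64(179.9611111111111)) M (array([0.53947245, 0.35347741]), np.float64(172.0))
('top',) L (array([0.537, 0.358]), np.float64(90.0)) M (array([0.53890723, 0.35401758]), np.float64(88.91111111111111))
('side',) L (array([0.536776  , 0.35951935]), np.float64(89.98611111111111)) M (array([0.54117807, 0.35319   ]), np.float64(83.94444444444444))
S (array([ 0.52058009, -0.35075177]), np.float64(56.18888888888889))
```

Medium nested, offset only 6 mm from the large's centre with its rim fitting at the nested height. Now fetching the small from (0.520, -0.350).

Emit:
{"name": "jog_arm", "arguments": {
  "deltas": [
    [[-0.2, 0.2, -5, 0, 0], [-0.2, 0.2, -6, 0, 0], [-0.2, 0.2, -6, 0, 0], [-0.2, 0.2, -4, -3, 0], [-0.2, 0.2, -2, -5, 0], [-0.2, 0, 0, -5, 0], [-0.2, 0, 0, -2, 0], [-0.2, 0, 0, 0, 0]]
  ],
  "force": 35
}}

```text
time_s: 22.42
tcp_pos: [0.5201, -0.3952, 0.103]
eef_rot: [179.9, -0.2, 180.0]
contact_force: [-0.2, -0.7, 0.8]
gripper_width: 0.0351
gripper_force: 0.0
```

Emit:
{"name": "jog_arm", "arguments": {
  "deltas": [
    [[-0.2, 0, -0.4, -2, 0], [-0.2, 0, 0, -1.3, 0], [-0.2, 0, 0, -0.7, 0], [-0.2, 0, 0, 0, 0], [-0.85, 0, 0, 0, 0], [-1, 0, 0, 0, 0], [-1, 0, 0, 0, 0], [-1, 0, 0, 0, 0]]
  ]
}}

```text
time_s: 23.42
tcp_pos: [0.5213, -0.4, 0.0654]
eef_rot: [-180.0, 0.1, 180.0]
contact_force: [-0.0, 2.1, 1.7]
gripper_width: 0.0095
gripper_force: 32.5
```

Emit:
{"name": "jog_arm", "arguments": {
  "deltas": [
    [[-1, 0, 0, 0, 0], [-1, 0, 0, 0.5, 0], [-1, 0, 0, 1, 0], [-1, 0, 0, 2.5, 0], [-1, 0, 0, 4, 0], [-1, 0, 0, 5, 0], [-1, 0, 2, 5, 0], [-1, 0, 4, 1.5, 0]]
  ]
}}

```text
time_s: 24.42
tcp_pos: [0.5217, -0.3409, 0.2643]
eef_rot: [-179.9, 0.3, 179.9]
contact_force: [-0.1, 1.6, -2.0]
gripper_width: 0.0093
gripper_force: 32.7
```

Emit:
{"name": "jog_arm", "arguments": {
  "deltas": [
    [[-1, 0.2, 5, 0, 0], [-1, 0.2, 5, 0, 0], [-1, 0.2, 5, 0, 0], [-1, 0.2, 5, 0, 0], [-1, 0.2, 5, 0, 0], [-1, 0.2, 5, 0, 0], [-1, 0.2, 5, 0, 0], [-1, 0.2, 5, 0, 0]]
  ]
}}

```text
time_s: 25.42
tcp_pos: [0.5365, 0.0615, 0.2608]
eef_rot: [180.0, 0.0, 180.0]
contact_force: [-0.2, -0.6, -1.4]
gripper_width: 0.0097
gripper_force: 32.7
```

Emit:
{"name": "jog_arm", "arguments": {
  "deltas": [
    [[-1, 0.2, 5, 0, 0], [-1, 0, 5, 0, 0], [-1, 0, 5, 0, 0], [-1, 0, 4.5, 0, 0], [-1, 0, 3, -1, 0], [-1, 0, 1.5, -3, 0], [-1, 0, 0, -4, 0], [-1, 0, 0, 0, 0]]
  ]
}}

```text
time_s: 26.42
tcp_pos: [0.537, 0.2984, 0.1766]
eef_rot: [-179.7, -0.3, 180.0]
contact_force: [-0.4, 0.6, -1.6]
gripper_width: 0.0093
gripper_force: 33.6
```

```bash
python3 - <<'E'
from h import *
I={n:r.capture(n) for n in("side","top")}; s=r.get_state(); p=s["tcp_pos"]; print(p,s["contact_force"],s["gripper_width"])
for n in I: cv2.imwrite(f"pics/{n}8.png",I[n])
c=np.array([p[0],p[1]+.051]); zr=p[2]-.006; print("exp",c,"fit side",fit({"side":cv2.cvtColor(I["side"],cv2.COLOR_BGR2GRAY)},c,zr,.055,span=.012))
o=[]
for n,x0,y0 in(("side",140,230),("top",40,150)):
    a=cv2.resize(I[n][y0:y0+120,x0:x0+160],(400,300),interpolation=cv2.INTER_CUBIC)
    for P,col in((circ([*c,zr],.055),(0,0,255)),(circ([.5395,.3535,.079],.075),(0,255,0))):
        for v in proj(n,P): cv2.circle(a,tuple(np.int32(np.round((v-[x0,y0])*2.5))),0,col,-1)
    o.append(a)
cv2.imwrite("pics/c8.png",np.hstack(o))
E
```

```text
[0.53940263 0.29975966 0.18086156] [-0.8983326   0.40839833  0.25353095] 0.009543492690818367
exp [0.53940263 0.35075966] fit side (array([0.53179348, 0.34976363]), np.float64(71.54444444444445))
```

View pics/c8.png

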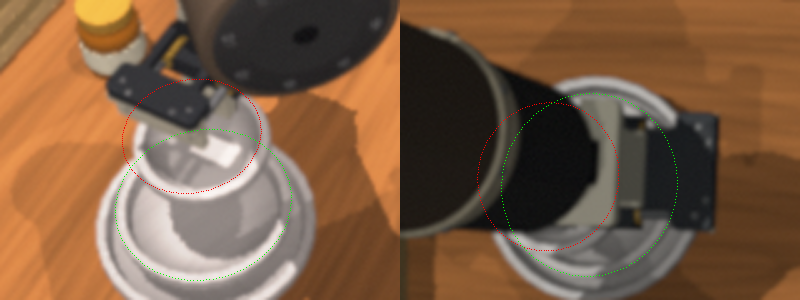

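The side panel shows the small cover held level over the medium (rim near (200,140)). The mismatch with the red prediction is partly because that frame was taken while the arm was still settling. I'll refit at rest, numerically.

```bash
python3 - <<'E'
from h import *
I={n:r.capture(n) for n in("side","top")}; s=r.get_state(); p=s["tcp_pos"]; print(p,s["moment"])
g=gray(side=I["side"]); c=np.array([p[0],p[1]+.051])
for dz in(-.012,-.009,-.006,-.003): print(dz,fit(g,c,p[2]+dz,.055,span=.012))
best=max((fit(g,c,p[2]-.006,.055,[a,b,1],span=.010)[::-1]+(a,b) for a in(-.1,-.05,0,.05,.1) for b in(-.1,-.05,0,.05,.1)),key=lambda t:t[0]); print(best)
E
```

```text
[0.53988443 0.30031835 0.18204326] [-0.08912605 -0.03604158  0.02707373]
-0.012 (array([0.53897896, 0.34608798]), np.float64(69.79166666666667))
-0.009 (array([0.53715687, 0.34774309]), np.float64(69.75))
-0.006 (array([0.53589368, 0.34936189]), np.float64(68.60277777777777))
-0.003 (array([0.53488632, 0.35050001]), np.float64(68.31944444444444))
(np.float64(70.5611111111111), array([0.53411674, 0.35190066]), 0, -0.1)
```

Emit:
{"name": "jog_arm", "arguments": {
  "deltas": [
    [[-1, 0.3, 0.3, -1.5, 0], [-1, 0, 0, -2.5, 0], [-1, 0, 0, -2, 0], [-1, 0, 0, -1, 0], [-1, 0, 0, -0.3, 0], [-1, 0, 0, -0.2, 0], [-1, 0, 0, -0.2, 0], [-1, 0, 0, 0, 0]]
  ]
}}

```text
time_s: 27.62
tcp_pos: [0.5428, 0.3025, 0.1048]
eef_rot: [-180.0, 0.1, -180.0]
contact_force: [-0.6, -5.6, 7.6]
gripper_width: 0.0095
gripper_force: 34.6
```

Contact (7.6 N) at the expected height. Releasing and retreating.

Emit:
{"name": "jog_arm", "arguments": {
  "deltas": [
    [[-1, 0, 0, 0, 0], [-1, 0, 0, 0, 0], [-0.7, 0, 0, 0, 0], [-0.3, 0, 0, 0, 0], [-0.3, 0, 0, 0, 0], [-0.3, 0, 0, 2, 0], [-0.3, 0, 0, 4, 0], [-0.3, 0, 0, 5, 0]]
  ],
  "force": 4
}}

```text
time_s: 28.62
tcp_pos: [0.5413, 0.3028, 0.213]
eef_rot: [-179.9, -0.1, 180.0]
contact_force: [0.6, 2.0, 0.8]
gripper_width: 0.0302
gripper_force: 0.0
```

Emit:
{"name": "jog_arm", "arguments": {
  "deltas": [
    [[-0.2, 0, -5, 3, 0], [-0.2, 0, -6, 0, 0], [-0.2, 0, -6, 0, 0], [-0.2, 0, -6, 0, 0], [-0.2, 0, -6, 0, 0], [-0.2, 0, -6, 0, 0], [-0.2, 0, -4, 0, 0], [-0.2, 0, 0, 0, 0]]
  ]
}}

```text
time_s: 29.62
tcp_pos: [0.5416, -0.0892, 0.2428]
eef_rot: [-180.0, -0.0, 179.8]
contact_force: [0.0, 0.1, -0.1]
gripper_width: 0.0349
gripper_force: 0.0
```

```bash
python3 - <<'E'
from h import *
I={n:r.capture(n) for n in("side","top")}; s=r.get_state(); print(s["time_s"],s["tcp_pos"])
for n in I: cv2.imwrite(f"pics/{n}9.png",I[n])
g=gray(**I)
for k in(("top","side"),("top",),("side",)):
    h={n:g[n] for n in k}
    for nm,z,R in(("L",.06,.095),("M",.079,.075),("S",.098,.055)):
        p,sc=fit(h,[.538,.355],z,R,span=.014); b=max((score(h,[p[0]-.056*a,p[1]-.056*0-.056*c,z],R,[-a,-c,1]),a,c) for a in(-.08,-.04,0,.04,.08) for c in(-.08,-.04,0,.04,.08))
        zs=[round(score(h,[*p,z+d],R),0) for d in(-.006,-.003,0,.003,.006)]
        print(k,nm,p.round(4),round(sc,1),"tilt check",np.round(b,2),zs)
E
```

```text
29.725 [ 0.54188159 -0.08713339  0.24285974]
('top', 'side') L [0.5376 0.3591] 165.7 tilt check [165.74   0.     0.  ] [np.float64(164.0), np.float64(166.0), np.float64(166.0), np.float64(149.0), np.float64(124.0)]
('top', 'side') M [0.5394 0.3534] 100.9 tilt check [100.89   0.     0.  ] [np.float64(77.0), np.float64(90.0), np.float64(101.0), np.float64(96.0), np.float64(70.0)]
('top', 'side') S [0.5422 0.3487] 94.0 tilt check [93.95  0.    0.  ] [np.float64(79.0), np.float64(86.0), np.float64(94.0), np.float64(84.0), np.float64(61.0)]
('top',) L [0.5384 0.3588] 75.9 tilt check [75.88  0.    0.  ] [np.float64(76.0), np.float64(76.0), np.float64(76.0), np.float64(61.0), np.float64(41.0)]
('top',) M [0.5379 0.3544] 18.8 tilt check [18.82  0.    0.  ] [np.float64(15.0), np.float64(17.0), np.float64(19.0), np.float64(15.0), np.float64(5.0)]
('top',) S [0.5385 0.3512] 14.0 tilt check [13.96  0.    0.  ] [np.float64(14.0), np.float64(14.0), np.float64(14.0), np.float64(11.0), np.float64(2.0)]
('side',) L [0.5365 0.3597] 90.0 tilt check [89.97  0.    0.  ] [np.float64(86.0), np.float64(89.0), np.float64(90.0), np.float64(90.0), np.float64(88.0)]
('side',) M [0.541  0.3532] 84.0 tilt check [83.98  0.    0.  ] [np.float64(69.0), np.float64(81.0), np.float64(84.0), np.float64(72.0), np.float64(54.0)]
('side',) S [0.5426 0.3484] 81.6 tilt check [81.64  0.    0.  ] [np.float64(70.0), np.float64(75.0), np.float64(82.0), np.float64(67.0), np.float64(45.0)]
```

Large, medium and small are nested at the right rim heights, level, with offsets of about 6 and 5 mm. The arm is clear, so I'm handing in.

```bash
python3 -c "
from plant import r
print(r.close_job())"
```

```text
the job is handed in; nothing more can be done
None
```

The three covers are nested mouths up and level, about 6 mm (medium in large) and 5 mm (small in medium) off centre by camera fit, and I handed the job in at about 30 s; the hand-in returned no verdict.

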